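Clear the sprung box lid and hold it just below its balance point

TASK

A small dish stands on the lid of the black box: set it down upright, not dropped, in the round well of the bamboo rest while the lid is still shut, and let go of it. Then raise the box's sprung lid by its steel bar until it is past its balance point (60 degrees open), bring it back to about ten degrees below the balance point, where it would swing shut if let go, and finish still holding the lid there with the gripper, steady. Leave the other bowls and the ladle alone.

Things in the scene. Friction and masses are not known exactly. Their poses are not given: they have to be found in the camera images.
- dish_mid (a point): the small white porcelain dish on the box's lid: round, open at the top, 36 mm high, 58 mm across outside with a straight upright wall (4 mm thick) from 10 mm above its underside up to the rim, narrowing below that to a foot 46 mm across; 90 g or so, loose. The point is on its axis, half-way up (18 mm above its underside), z up
- rest_well (a point): centre of the floor of the round well in the bamboo rest, a square board 100 x 100 x 14 mm fixed on the tray. The well is 57 mm across and 6 mm deep, so the rest's top is 6 mm above this point; the dish seated there has its mid point about 18 mm above this point
- lid_bar (a point): centre of the lid's round steel bar, 10 mm thick, 112 mm long, parallel to the hinge, 48 mm in front of the lid's front edge, joined to it by an 8 mm rod near each end: 39 mm x 100 mm of free space between bar and lid. Level with the lid's mid-plane when shut; it moves with the lid; y is along the bar
- lid_hinge (a point): middle of the hinge line on the far top edge of the black box (150 deep, 170 wide, fixed on the tray; hinge line 100 mm above its underside). Axes: y along the hinge, x level, from bar to hinge, z up. With the lid at angle q the bar is at (-0.198 cos q, 0, 0.198 sin q) m in them. Lid: flat, black, steel strip in front, 150 x 176 x 8 mm, its top 4 mm above the hinge line
- lid (a joint): lid angle in rad: 0 shut (flat), growing as the bar rises and swings over towards the hinge; stop at 1.5. A hinge spring helps lift the 0.7 kg lid: it balances at 1.05 rad (60 degrees); below that it swings shut by itself (1.2 N up at the bar starts it, 0.4 N holds it at 0.88 rad), above that the spring swings it open to the stop. The bar may turn in the grip
- bowl_a_mid (a point): bystander: porcelain banchan bowl, 92 mm across at the rim, 36 mm high, loose on the tray, to be left alone; the point is on its axis 18 mm above its underside
- bowl_b_mid (a point): bystander: porcelain banchan bowl, 92 mm across at the rim, 36 mm high, loose on the tray, to be left alone; the point is on its axis 18 mm above its underside
- bowl_c_mid (a point): bystander: porcelain banchan bowl, 92 mm across at the rim, 36 mm high, loose on the tray, to be left alone; the point is on its axis 18 mm above its underside
- ladle_mid (a point): bystander: steel ladle about 310 mm long with an 82 mm bowl, lying on the pine shelf beside the tray, to be left alone; the point is near its middle, 20 mm up
Not all that is in view belongs to the job. Leave any green or red look-alike of the part that bears dish_mid alone.

How it is judged (in metres and radians):
On the way, in this order (a step that is already met when the one before it is completed fails the run):
1. the dish is lowered into the well while still held, lid shut (horizontal distance between dish_mid and rest_well below 0.01 m and z of dish_mid in the frame of rest_well below 0.03 m and contact force between the fingers and dish above 0.2 N and value of joint lid below 0.05 rad), for 0.04 s.
2. the dish stands upright in the well, let go, lid still shut (horizontal distance between dish_mid and rest_well below 0.008 m and angle between dish_mid's own z axis and vertical below 0.12 rad and z of dish_mid in the frame of rest_well between 0.0145 and 0.0215 m and contact force between the fingers and dish below 0.02 N and linear speed of dish below 0.02 m/s and value of joint lid below 0.05 rad), for 0.2 s.
3. the lid is raised past its balance point (value of joint lid above 1.1 rad), for 0.1 s.
At the end, for the whole second after the job is handed in: Gripper holds the lid still (under 0.08 rad/s, contact over 0.08 N) at 0.76 to 1.00 rad, after it has passed 1.10 rad; the dish stands let go, upright (7 degrees), seated in the well within 8 mm of its centre; bowls and ladle within 25 mm of their places (horizontal distance between dish_mid and rest_well below 0.008 m and angle between dish_mid's own z axis and vertical below 0.12 rad and z of dish_mid in the frame of rest_well between 0.0145 and 0.0215 m and contact force between the fingers and dish below 0.02 N and value of joint lid between 0.76 and 1 rad and velocity of joint lid between -0.08 and 0.08 rad/s and contact force between the fingers and lid above 0.08 N); the arm keeps its last pose, push and grip.
It fails at once if the lid is raised while the dish is not in the rest (value of joint lid above 0.15 rad and horizontal distance between dish_mid and rest_well above 0.03 m).
It fails at once if a bowl or the ladle is moved more than 25 mm (distance of any of bowl_a_mid, bowl_b_mid, bowl_c_mid, ladle_mid from where it was at the start of the episode above 0.025 m).
It also fails if it takes over 64 s, if anything falls off the work surface, if the arm or the gripper's body presses on something with over 40 N, if the wrist force passes 120 N, or if a joint passes its speed limit or range.

ROBOT

A 6-joint arm with a two-finger parallel gripper is mounted at the origin on the work surface. World frame = base frame: x ahead of the robot, y to its left, z up, the work surface at z = 0. Lengths are in m, angles in degrees, forces in N, time in s.
With the tool pointing down it reaches from about 0.275 to 0.825 m from the base axis. Payload 4.9 kg.
Tool frame: the origin (TCP) lies between the finger pads; the fingertips stand ctrl.nose_length ahead of it and the grasp point (between the pads) lies 5 mm behind it (ctrl.nose_length is the distance from the TCP to the fingertips, in m); z points along the fingers, y is the direction in which the jaws open and shut (so a half turn about z gives the same grasp; the last joint's range is limited). The gripper opens to 85 mm and grips with 20 to 120 N. Pads are 22 mm wide; open, the fingers measure 114 mm over their backs; the gripper's body (76 mm by 85 mm) begins 54 mm behind the grasp point. The pads swing forward as they close: fully open they stand 13 mm farther back than shut.
Start: joints at [58.717, 18.69, -11.035, 60.275, 0, 82.311], TCP at [0.22, 0.504, 0.245] pointing down, gripper open.
Joint ranges: [-152.03, 152.03], [-55.5, 102.48], [-74.3, 77.21], [-110.64, 120.58], [-84.22, 78.4], [-180, 180]. Speed limits (degrees/s): [147.25, 147.25, 180, 180, 180, 180].

INTERFACE

Orientations are given as [roll, pitch, yaw] about the fixed x, y, z axes, in that order (R = Rz(yaw) Ry(pitch) Rx(roll)).
In Python, from cell import status, capture, camera_model, ctrl gives the robot as it stands.
- The arm moves only by the shell command python3 -m crank 'ROWS' [OPENING]. ROWS is JSON, a list that holds one entry, the list of rows, each a list of 4 numbers: the shift along the tool's x, y, z in m, then the turn about the tool's z in degrees. In form: [[[x, y, z, yaw], ...]]. A call has 1 to 20 rows; each row shifts and turns the commanded pose from where the row before left it, along the tool's axes as they then stand; what a row does not reach is not made up. A row lasts 1/10 s, in which the tool goes at most 50 mm and 8.59 degrees, less where a joint would pass 70% of its speed; a pose out of reach is approached as far as the arm can. A call is refused whole if a number of a shift passes 0.05 or a number of a turn 8.59, either way. A call with a gripper value outside its range is refused whole. OPENING is the gripper command: -1 is shut, 1 is fully open, values between are in proportion, set as the call begins (- or left out, the last holds). The fingers move at their own pace and stop on an object; the grip force is fixed at half the most. Time passes only in rows, so rows that do not move let the fingers close. It gives the time, the measured TCP pose, the force and the opening at its end, in the units of the state.
- status.state(): the state, without advancing time (a new reading comes with each control period).
- capture(name): name is "scene" or "side" or "wrist"; returns (picture, depth): 420x560x3 uint8, blue, green, red; 420x560 float32, m along the optical axis (not along the pixel's ray), 0 where there is no reading.
- camera_model(name): a dict with "fx", "fy", "cx", "cy" (pixels), "world_to_cam" (4x4, takes a point from world to camera coordinates). Camera axes: x right, y down, z forward; pixel columns grow to the right and rows downward; lengths in m; the calibration is good to about 2 mm. A picture is of the moment at which its call begins: read the wrist's pose just before it. camera_model takes no time and is no camera call; for the wrist camera it gives the pose at the moment of the call.
- ctrl.sign_off(): hands the job in, once; it reports no verdict.
The state is a dict: "clock": time; "q": joint angles; "dq": joint speeds; "joint_efforts": joint torques, N m; "position": TCP position; "tcp_rot": TCP orientation; "force": force on the tool from outside, world axes, zero at the start; "ft_torque": the same for the moment, N m; "width": finger opening in m.
Only numpy, scipy, OpenCV 4.12 (cv2) and the standard library are available. Lean on these libraries where they do the work, as an engineer would, in place of code of your own. Each camera call takes 0.05 s, during which the arm holds its last target. There are 200 camera calls.

## Working session

There is one attempt and no reset: what is moved stays moved. The work goes in short steps, Python scripts to look and compute and a shell command to move; the robot and the scene stay as the last step left them, time stands still between calls to the robot, and variables do not carry over. Pictures are saved under pics/ and viewed, on a budget of 10 in all, crops included, one or two more only if the job needs it, and the job is handed in when it is done.

```bash
ls; mkdir -p pics; cat > h.py <<'E'
import numpy as np, cv2
from cell import status, capture, camera_model, ctrl
def snap(n):
    m=camera_model(n); im,d=capture(n); np.savez('last_%s.npz'%n,im=im,d=d,T=m['world_to_cam'],k=[m['fx'],m['fy'],m['cx'],m['cy']]); return im,d
def cloud(n):
    z=np.load('last_%s.npz'%n); fx,fy,cx,cy=z['k']; d=z['d']; v,u=np.indices(d.shape)
    P=np.stack([(u-cx)/fx*d,(v-cy)/fy*d,d,np.ones_like(d)],-1)
    return (P@np.linalg.inv(z['T']).T)[...,:3]
E
python3 - <<'E'
from h import *
for n in ('scene','side'):
    im,d=snap(n); cv2.imwrite('pics/%s0.png'%n,cv2.resize(im,(784,588),interpolation=cv2.INTER_CUBIC))
print(status.state(), ctrl.nose_length)
E
```

```text
pics
{'clock': 0.1, 'q': array([ 5.87174665e+01,  1.87280724e+01, -1.10858646e+01,  6.02738372e+01,
        1.11945319e-03,  8.23128454e+01]), 'dq': array([-0.08284367, -0.07491064,  0.07846355, -0.0321868 ,  0.06717259,
        0.09937154]), 'joint_efforts': array([ 1.85219171e-03, -4.44238973e+01,  2.63038695e+01,  7.87818397e-03,
       -1.25983893e-04,  6.11611284e-06]), 'position': array([0.21986207, 0.50360947, 0.24458151]), 'tcp_rot': array([-1.79913164e+02, -1.28504160e-02,  1.56404610e+02]), 'force': array([ 1.3521765 , -0.11266694,  0.58994255]), 'ft_torque': array([-0.03078435,  0.01336785,  0.00212913]), 'width': 0.08514169585030854} 0.014
```

View pics/scene0.png

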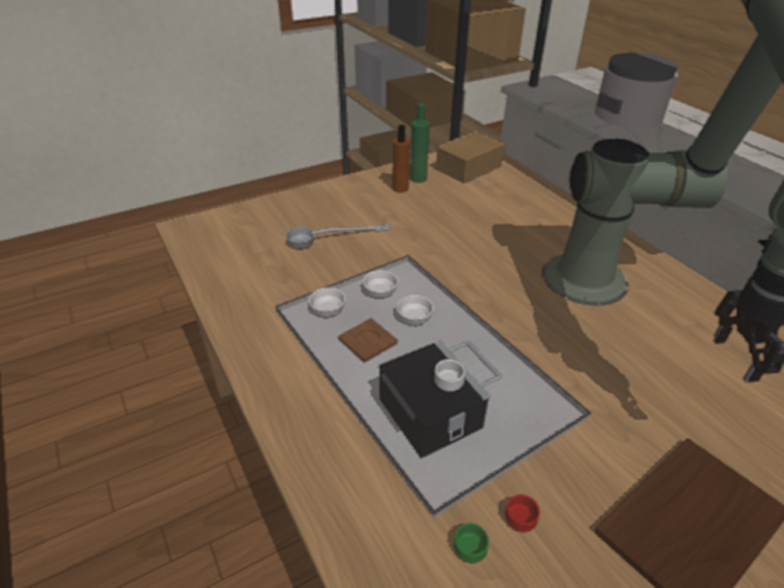

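View pics/side0.png

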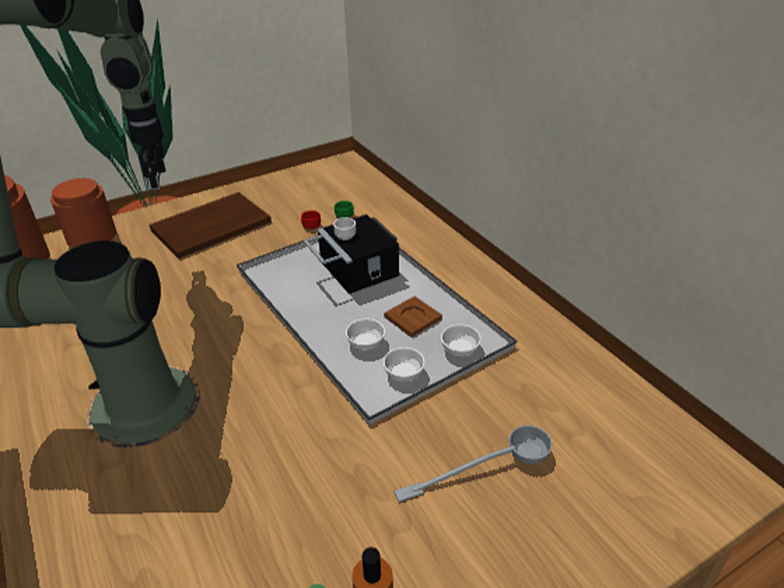

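Scene picture (1.4x): the white dish is on the black lid at (449,374). Things it could be taken for are the green cup (471,542), the red cup (522,512), and the bowls at (326,302), (380,284) and (414,309). The rest is at (368,340), and the bar runs from about (465,345) to (500,378). By description, the dish is the one at (449,374). Next I measure it.

```bash
python3 - <<'E'
from h import *
for n,(du,dv),(ru,rv) in (('scene',(449,374),(368,340)),('side',(345,229),(413,315))):
    P=cloud(n); im=np.load('last_%s.npz'%n)['im'].astype(int)
    print(n)
    def win(u,v,r): 
        u=int(u/1.4);v=int(v/1.4); return P[v-r:v+r,u-r:u+r].reshape(-1,3), im[v-r:v+r,u-r:u+r].reshape(-1,3)
    p,c=win(du,dv,30)
    zmax=np.percentile(p[:,2],99.5); print('zmax',zmax)
    m=(c.min(1)>110)&(p[:,2]>zmax-.03)&(np.linalg.norm(p[:,:2]-win(du,dv,2)[0].mean(0)[:2],axis=1)<.06)
    q=p[m]; rim=q[q[:,2]>q[:,2].max()-.005]
    (cx,cy),r=cv2.minEnclosingCircle(rim[:,:2].astype(np.float32)); print('dish rim',cx,cy,r,rim[:,2].mean(),len(rim))
    p,c=win(ru,rv,26)
    m=(c[:,2]-c[:,0]>30)
    q=p[m]; top=q[q[:,2]>np.percentile(q[:,2],60)-.004]
    print('rest',cv2.minAreaRect(top[:,:2].astype(np.float32)),np.percentile(q[:,2],[5,50,95]))
    # lid: dark points at height
    lidz=zmax-.036
    A=P.reshape(-1,3);C=im.reshape(-1,3)
    D=win(du,dv,2)[0].mean(0)
    m=(np.abs(A[:,2]-lidz)<.006)&(np.linalg.norm(A[:,:2]-D[:2],axis=1)<.25)
    q=A[m&(C.max(1)<70)]; print('lid dark',len(q),cv2.minAreaRect(q[:,:2].astype(np.float32)),np.median(q[:,2]))
    b=A[m&(C.max(1)>=90)]; np.save('bright_%s.npy'%n,b); print(len(b),b.min(0),b.max(0))
im=np.load('last_scene.npz')['im'];s=np.load('last_side.npz')['im']
a=cv2.resize(im[225:325,245:375],(780,600)); 
cv2.imwrite('pics/crop1.png',a)
E
```

```text
scene
zmax 0.14689242071623748
dish rim 0.5960999131202698 0.20798687636852264 0.030204622074961662 0.1451302296048623 77
rest ((0.8076173663139343, 0.34599822759628296), (1.0230964422225952, 0.12956193089485168), 67.25758361816406) [0.011883   0.0184096  0.02195371]
lid dark 2108 ((0.6332269906997681, 0.18673059344291687), (0.1759517937898636, 0.1435890644788742), 89.56170654296875) 0.10915528586410828
463 [0.49113896 0.09459964 0.10493223] [0.69064319 0.27431295 0.11687844]
side
zmax 0.15171530670268335
dish rim 0.5911336541175842 0.20667827129364014 0.030513154342770576 0.14465031404481352 28
rest ((0.32231104373931885, -0.508027195930481), (1.3469055891036987, 0.14961032569408417), 54.07457733154297) [0.00549415 0.0161668  0.02134956]
lid dark 197 ((0.6055077314376831, 0.18012341856956482), (0.1713981330394745, 0.18392080068588257), 87.3816909790039) 0.11075668707530195
83 [0.49123211 0.09899182 0.10987539] [0.69689242 0.26840146 0.12158659]
```

View pics/crop1.png

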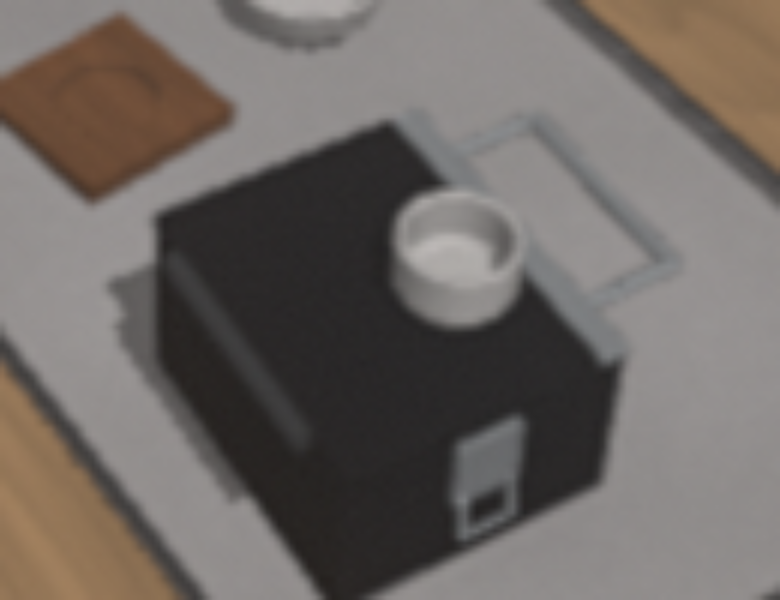

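The crop shows the white dish with its rim centre at crop (458,232), the steel strip and bar on the robot side, and the rest at upper left, so the choice holds. Next I locate the rest, bar, bowls and tray.

```bash
python3 - <<'E'
from h import *
P=cloud('scene'); z=np.load('last_scene.npz'); im=z['im'].astype(int); fx,fy,cx,cy=z['k']; Ti=np.linalg.inv(z['T'])
def ray(u,v,h):
    d=Ti[:3,:3]@[(u-cx)/fx,(v-cy)/fy,1]; o=Ti[:3,3]; return o+d*(h-o[2])/d[2]
print('tray z',np.median(P[255:270,235:245,2]), np.median(P[290:300,370:380,2]))
c=np.array([ray(u/1.4,v/1.4,.019) for u,v in((340,339),(371,320),(397,340),(367,359.5))]);print('rest corners',c.round(4),c.mean(0))
win=P[225:262,238:290];m=(im[225:262,238:290,2]-im[225:262,238:290,0]>25)
print('rest seg',cv2.minAreaRect(win[m][:,:2].astype(np.float32)),np.percentile(win[m][:,2],[10,50,90]))
for u,v in((326,298),(380,280),(414,305)): print('bowl',ray(u/1.4,v/1.4,.041).round(3))
print('dish', ray(321.3,263.7,.1455))
for u,v in((535,122),(672,263)): print('bar',ray(245+u/6,225+v/6,.105).round(4))
for u,v in((408,112),(615,358),(160,218),(330,470)): print('lid corner?',ray(245+u/6,225+v/6,.109).round(4))
for n in('scene','side'):
    b=np.load('bright_%s.npy'%n); b=b[(b[:,0]<.51)]; print(n,'bar',len(b),np.median(b,0),b.min(0),b.max(0), np.polyfit(b[:,1],b[:,0],1))
E
```

```text
tray z 0.005467723155649862 0.005090272151777264
rest corners [[ 0.6909 -0.0941  0.019 ]
 [ 0.5965 -0.1168  0.019 ]
 [ 0.5766 -0.0253  0.019 ]
 [ 0.667  -0.0043  0.019 ]] [ 0.63277565 -0.06011586  0.019     ]
rest seg ((0.8047443628311157, 0.344061017036438), (1.0288572311401367, 0.13362529873847961), 67.27215576171875) [0.01277392 0.01836075 0.02122678]
bowl [ 0.666 -0.222  0.041]
bowl [ 0.515 -0.219  0.041]
bowl [ 0.49  -0.092  0.041]
dish [0.59569209 0.20571767 0.1455    ]
bar [0.497  0.1337 0.105 ]
bar [0.4962 0.2413 0.105 ]
lid corner? [0.5502 0.1002 0.109 ]
lid corner? [0.5563 0.2762 0.109 ]
lid corner? [0.6908 0.1021 0.109 ]
lid corner? [0.6986 0.2652 0.109 ]
scene bar 121 [0.49860199 0.18950768 0.10871722] [0.49113896 0.128805   0.10502249] [0.5098515  0.24619605 0.11308739] [0.00446757 0.49827531]
side bar 14 [0.49302952 0.1898455  0.11120852] [0.49123211 0.12893705 0.10987539] [0.50683439 0.23719968 0.11404939] [0.04206826 0.48651932]
```

```bash
python3 -m crank '[[[0,0,0,8.3],[0,0,0,8.3],[0,0,0,8.3],[0,0,0,8.3],[0,0,0,8.3],[0,0,0,8.3],[0,0,0,8.3],[0,0,0,8.3]]]' 1
python3 -m crank '[[[-0.01,0.0125,0,0],[-0.02,0.025,0,0],[-0.02,0.025,0,0],[-0.025,0.032,0,0],[-0.025,0.032,0,0],[-0.025,0.032,0,0],[-0.025,0.032,0,0],[-0.025,0.032,0,0],[-0.025,0.032,0,0],[-0.025,0.032,0,0],[-0.025,0.032,0,0],[-0.02,0.025,0,0],[-0.02,0.025,0,0],[-0.0075,0.0075,0,0],[0,0,0,0],[0,0,0,0],[0,0,0,0]]]'
python3 - <<'E'
from h import *
s=status.state();print(s['position'],s['tcp_rot'],s['q'])
im,d=snap('wrist'); cv2.imwrite('pics/w1.png',im)
E
```

```text
clock: 0.9
position: [0.22, 0.5037, 0.2448]
tcp_rot: [-180.0, 0.1, 89.7]
force: [0.5, -0.3, -0.2]
width: 0.0852
clock: 2.6
position: [0.5951, 0.2074, 0.2453]
tcp_rot: [-180.0, -0.0, 90.1]
force: [-0.9, -0.0, 0.4]
width: 0.0853
[0.59505494 0.20743126 0.24533781] [-1.79959984e+02 -1.08055114e-02  9.01188087e+01] [1.25022089e+01 2.73494167e+01 2.14512909e+00 6.48324799e+01
 1.91355717e-02 1.02383390e+02]
```

View pics/w1.png

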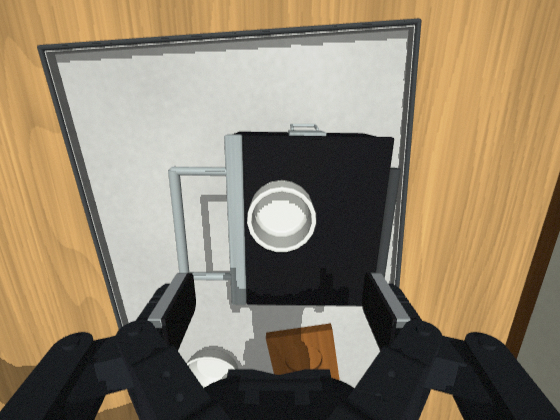

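Wrist view: dish rim centred at about (282,219), bar from (174,171) to (183,276), strip corners at (227,135) and (243,305). The rest is at the bottom, around (300,352).

```bash
cat >> h.py <<'E'
def rayf(n):
    z=np.load('last_%s.npz'%n); fx,fy,cx,cy=z['k']; Ti=np.linalg.inv(z['T']); o=Ti[:3,3]
    def f(u,v,h):
        d=Ti[:3,:3]@[(u-cx)/fx,(v-cy)/fy,1]; return o+d*(h-o[2])/d[2]
    return f
E
python3 - <<'E'
from h import *
P=cloud('wrist'); im=np.load('last_wrist.npz')['im'].astype(int); r=rayf('wrist')
w=P[175:260,240:325].reshape(-1,3); c=im[175:260,240:325].reshape(-1,3)
q=w[(c.min(1)>100)&(w[:,2]>.115)]; zt=np.percentile(q[:,2],98); rim=q[q[:,2]>zt-.005]
print('dish',cv2.minEnclosingCircle(rim[:,:2].astype(np.float32)),zt,len(rim),'ray',r(282,219,.1455))
print('lid top',np.median(P[200:280,335:375,2]))
print('bar',r(174,171,.11),r(183,276,.11), np.median(P[185:262,175:182].reshape(-1,3),0),P[190,172:184,2].round(3),P[190,172:184,0].round(3))
print('lid edges',r(227,135,.109),r(243,305,.109),r(391,138,.109),r(380,303,.109))
E
```

```text
dish ((0.5986911654472351, 0.2347848117351532), 0.05677933618426323) 0.1445749146316341 1055 ray [0.59780961 0.20873699 0.1455    ]
lid top 0.10757602048502898
bar [0.50090089 0.24139142 0.11      ] [0.49802123 0.13389201 0.11      ] [0.49841767 0.19086132 0.10771294] [0.109 0.108 0.109 0.109 0.107 0.108 0.107 0.105 0.104 0.003 0.004 0.003] [0.497 0.497 0.498 0.5   0.5   0.501 0.502 0.502 0.502 0.469 0.471 0.472]
lid edges [0.55003616 0.27279713 0.109     ] [0.55763642 0.0985419  0.109     ] [0.69248466 0.27072837 0.109     ] [0.70232213 0.10162103 0.109     ]
```

```bash
python3 -m crank '[[[0,0.002,0.01,0],[0,0,0.015,0],[0,0,0.015,0],[0,0,0.015,0],[0,0,0.015,0],[0,0,0.015,0],[0,0,0.01,0],[0,0,0.008,0],[0,0,0.004,0],[0,0,0,0],[0,0,0,0],[0,0,0,0]]]' 1
python3 -m crank '[[[0,0,0,0],[0,0,0,0],[0,0,0,0],[0,0,0,0],[0,0,0,0],[0,0,0,0],[0,0,0,0],[0,0,0,0],[0,0,0,0],[0,0,0,0],[0,0,0,0],[0,0,0,0]]]' -1
python3 - <<'E'
from h import *
im,d=snap('wrist'); cv2.imwrite('pics/w2.png',im)
E
```

```text
clock: 3.85
position: [0.5987, 0.2067, 0.139]
tcp_rot: [179.9, -0.0, 90.0]
force: [0.5, 0.2, -0.8]
width: 0.0855
clock: 5.05
position: [0.5984, 0.2066, 0.1393]
tcp_rot: [179.9, -0.0, 90.0]
force: [-1.2, -0.8, 5.2]
width: 0.0561
```

View pics/w2.png

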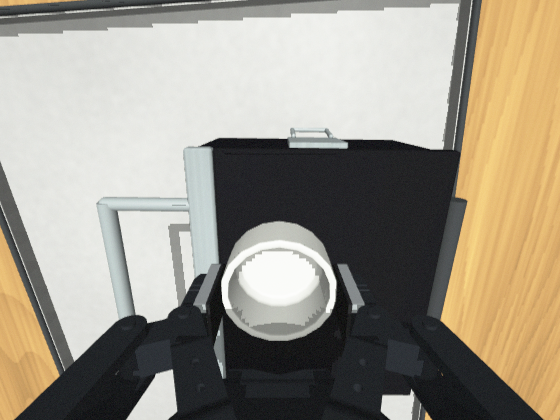

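The dish sits between the pads, rim centre at about (279,290), pads at (210,288) and (350,288). I let the grip settle, then lift a little.

```bash
python3 -m crank '[[[0,0,0,0],[0,0,0,0],[0,0,0,0]]]' -1
python3 -m crank '[[[0,0,-0.003,0],[0,0,-0.005,0],[0,0,-0.008,0],[0,0,-0.012,0],[0,0,-0.012,0],[0,0,0,0],[0,0,0,0],[0,0,0,0]]]'
python3 - <<'E'
from h import *
im,d=snap('wrist'); P=cloud('wrist'); r=rayf('wrist')
w=P[200:345,225:335].reshape(-1,3); c=im[200:345,225:335].reshape(-1,3)
q=w[(c.min(1)>90)&(w[:,2]>.05)]; print(np.percentile(q[:,2],[50,90,98]),np.median(P[170:200,360:420,2]))
print(status.state()['force'])
E
```

```text
clock: 5.4
position: [0.5984, 0.2067, 0.1393]
tcp_rot: [179.9, -0.0, 90.0]
force: [-2.4, -0.4, 4.6]
width: 0.056
clock: 6.2
position: [0.5979, 0.2065, 0.178]
tcp_rot: [-180.0, 0.0, 90.0]
force: [-0.1, 0.5, -0.1]
width: 0.0562
[0.16473149 0.18175172 0.18254965] 0.10760731793180471
[ 0.52622294 -0.81015887 -0.93095225]
```

Dish lifted: its rim is at 0.1825 and TCP at 0.178, the same offset as before the lift. Now above the rest.

```bash
python3 -m crank '[[[-0.008,0,-0.02,0],[-0.015,0,-0.02,0],[-0.02,0.003,-0.02,0],[-0.025,0.003,-0.015,0],[-0.03,0.004,0,0],[-0.03,0.004,0,0],[-0.03,0.004,0,0],[-0.03,0.004,0,0],[-0.03,0.004,0,0],[-0.02,0.004,0,0],[-0.015,0.003,0,0],[-0.009,0.002,0,0],[-0.0045,0,0,0],[0,0,0,0],[0,0,0,0],[0,0,0,0]]]'
python3 - <<'E'
from h import *
im,d=snap('wrist'); cv2.imwrite('pics/w3.png',cv2.resize(im[80:380,80:480],(800,600),interpolation=cv2.INTER_CUBIC))
s=status.state(); print(s['position'],s['tcp_rot'])
P=cloud('wrist'); m=(im[...,2].astype(int)-im[...,0]>30)&(np.abs(P[...,2]-.019)<.012)&(np.abs(P[...,0]-.633)<.09)&(np.abs(P[...,1]+.06)<.09)
print(cv2.minAreaRect(P[m][:,:2].astype(np.float32)),m.sum(),np.percentile(P[m][:,2],[5,50,95]))
E
```

```text
clock: 7.85
position: [0.6331, -0.059, 0.2534]
tcp_rot: [-180.0, -0.0, 90.1]
force: [0.2, 0.2, -0.2]
width: 0.0565
[ 0.63312222 -0.0590706   0.25339402] [ 1.79998063e+02 -8.22573545e-03  9.00719288e+01]
((0.633364737033844, -0.06784386932849884), (0.10039331018924713, 0.10011830925941467), 10.059200286865234) 5870 [0.01103236 0.01731334 0.01876651]
```

View pics/w3.png

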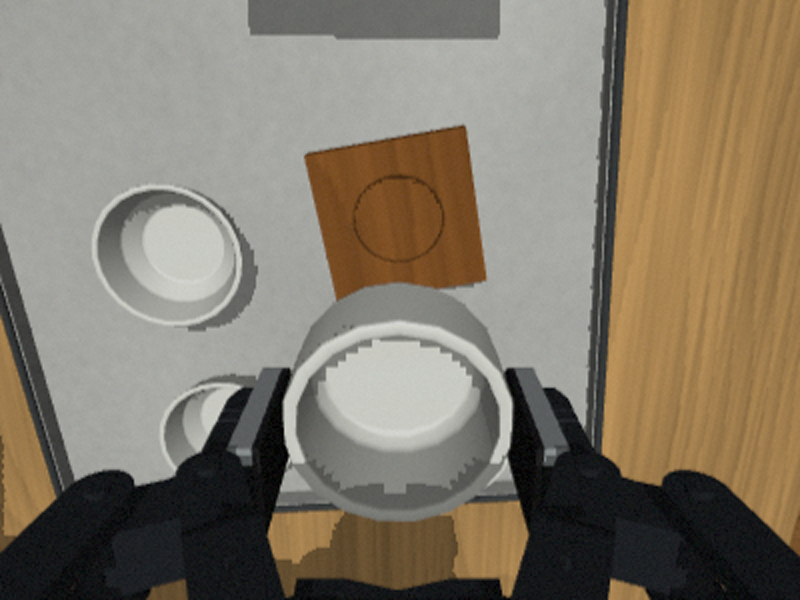

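The well is at crop (398,219), full-frame (279,189.5). The held dish's rim centre is at crop (398,420), full-frame (279,290), level in the jaws. Bowl c's near edge is clear to the left.

```bash
python3 - <<'E'
from h import *
r=rayf('wrist'); P=cloud('wrist'); im=np.load('last_wrist.npz')['im']
print('well',r(279.2,189.5,.0185))
for u,v in((305,154),(465,126),(486,280)): print(r(80+u/2,80+v/2,.0185))
a=r(80+305/2,80+154/2,.0185);b=r(80+486/2,80+280/2,.0185);print('board mid',(a+b)/2)
# dish rim: fit ellipse to top-of-wall points
m=(im.min(2)>90)&(P[...,2]>.2); q=P[m]; zt=np.percentile(q[:,2],97); k=q[q[:,2]>zt-.004]
k=k[(abs(k[:,0]-.633)<.04)&(abs(k[:,1]+.06)<.045)]
print('rim',cv2.minEnclosingCircle(k[:,:2].astype(np.float32)),zt,len(k), 'ray',r(279,290,zt))
A=np.c_[2*k[:,:2],np.ones(len(k))];s=np.linalg.lstsq(A,(k[:,:2]**2).sum(1),rcond=None)[0];print(s[:2],np.sqrt(s[2]+s[0]**2+s[1]**2))
E
```

```text
well [ 0.63386825 -0.06695295  0.0185    ]
[ 0.57684635 -0.02639168  0.0185    ]
[ 0.67364746 -0.0095005   0.0185    ]
[ 0.69128432 -0.10781904  0.0185    ]
board mid [ 0.63406534 -0.06710536  0.0185    ]
rim ((0.0, 0.0), 0.0) 0.3815971825158978 0 ray [0.63304497 0.02493088 0.38159718]
[0. 0.] 0.0
```

```bash
python3 - <<'E'
from h import *
r=rayf('wrist'); print(r(279,290,.258), r(80+284/2,290,.258), r(80+512/2,290,.258))
E
python3 -m crank '[[[-0.003,0.001,0.01,0],[-0.004,0,0.015,0],[-0.001,0,0.02,0],[0,0,0.02,0],[0,0,0.02,0],[0,0,0.02,0],[0,0,0.015,0],[0,0,0.01,0],[0,0,0.005,0],[0,0,0,0],[0,0,0,0],[0,0,0,0]]]'
python3 - <<'E'
from h import *
im,d=snap('wrist'); cv2.imwrite('pics/w4.png',cv2.resize(im[80:380,80:480],(800,600),interpolation=cv2.INTER_CUBIC))
E
```

```text
[ 0.63338174 -0.05645552  0.258     ] [ 0.60573092 -0.05653109  0.258     ] [ 0.66102541 -0.05637996  0.258     ]
clock: 9.1
position: [0.6349, -0.068, 0.1192]
tcp_rot: [179.9, 0.0, 90.0]
force: [0.1, 0.2, 0.0]
width: 0.0561
```

View pics/w4.png

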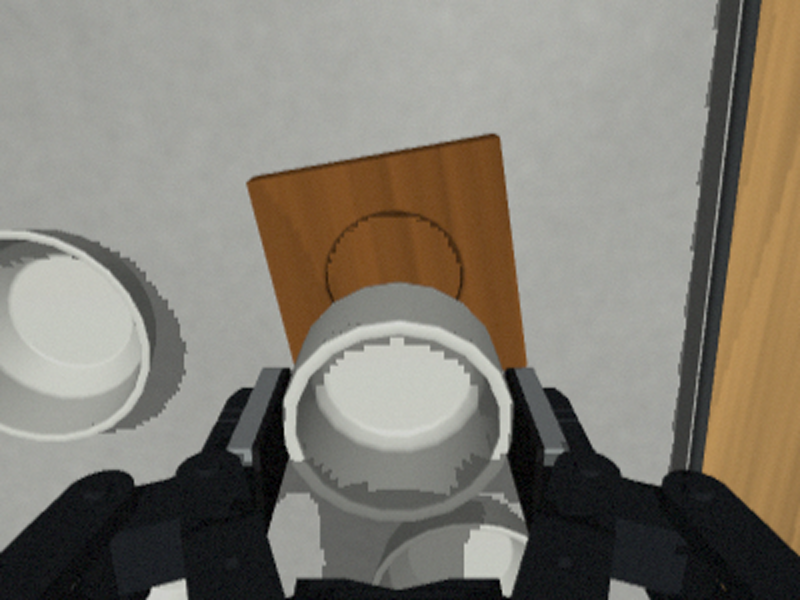

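```bash
python3 - <<'E'
from h import *
r=rayf('wrist'); s=status.state(); print(s['position'])
print('well',r(80+394.5/2,80+278/2,.0185), r(80+326/2,80+276/2,.0185)[0],r(80+463/2,80+276/2,.0185)[0], 'top',r(80+394/2,80+211/2,.0185)[1])
c=[r(80+u/2,80+v/2,.0185) for u,v in((248,180),(499,134))]; print(c)
a=c[1]-c[0]; n=np.array([a[1],-a[0],0]); print(np.linalg.norm(a),'board mid',(c[0]+c[1])/2+n/np.linalg.norm(n)*.05)
print('dish',r(80+398/2,290,.1192+.0045),'front/back rim',r(279,80+322/2,.1237)[1],r(279,80+520/2,.1237)[1])
E
```

```text
[ 0.63482124 -0.06804893  0.1191997 ]
well [ 0.63396335 -0.06712659  0.0185    ] 0.6057808891999784 0.6621537926044364 top -0.03887713812372008
[array([ 0.57691386, -0.02657234,  0.0185    ]), array([ 0.67368547, -0.00889481,  0.0185    ])]
0.09837296743703174 board mid [ 0.63428462 -0.06691966  0.0185    ]
dish [ 0.63513778 -0.06563259  0.1237    ] front/back rim -0.03964792315868115 -0.09573228455833536
```

```bash
python3 -m crank '[[[0,-0.001,0.005,0],[0,0,0.01,0],[0,0,0.015,0],[0,0,0.015,0],[0,0,0.01,0],[0,0,0.005,0],[0,0,0.004,0],[0,0,0.003,0],[0,0,0,0],[0,0,0,0],[0,0,0,0]]]'
python3 -m crank '[[[0,0,0.002,0],[0,0,0.001,0],[0,0,0.001,0],[0,0,0,0],[0,0,0,0]]]'
```

```text
clock: 10.25
position: [0.6336, -0.068, 0.0518]
tcp_rot: [180.0, 0.0, 90.0]
force: [-0.4, 0.2, -0.4]
width: 0.0561
clock: 10.75
position: [0.6331, -0.0679, 0.0472]
tcp_rot: [-180.0, -0.0, 90.0]
force: [0.7, -0.3, -0.5]
width: 0.0563
```

```bash
python3 -m crank '[[[0,0,0.001,0],[0,0,0.001,0],[0,0,0,0],[0,0,0,0]]]'
python3 -m crank '[[[0,0,0.001,0],[0,0,0,0],[0,0,0,0]]]'
```

```text
clock: 11.15
position: [0.6331, -0.0679, 0.0452]
tcp_rot: [-180.0, -0.0, 90.0]
force: [0.1, -0.2, -0.2]
width: 0.056
clock: 11.45
position: [0.6332, -0.0679, 0.0442]
tcp_rot: [-180.0, -0.0, 90.0]
force: [1.0, -0.2, -0.9]
width: 0.0561
```

```bash
python3 -m crank '[[[0,0,0.0008,0],[0,0,0,0],[0,0,0,0]]]'
python3 -m crank '[[[0,0,0.0008,0],[0,0,0,0],[0,0,0,0]]]'
python3 -c "
from h import *
im,d=snap('wrist'); cv2.imwrite('pics/w5.png',cv2.resize(im[80:380,80:480],(800,600),interpolation=cv2.INTER_CUBIC))"
```

```text
clock: 11.75
position: [0.6333, -0.0679, 0.0436]
tcp_rot: [180.0, 0.0, 90.0]
force: [-0.6, -0.2, 1.1]
width: 0.0562
clock: 12.05
position: [0.6333, -0.0679, 0.0436]
tcp_rot: [180.0, 0.0, 90.0]
force: [-1.7, 1.0, 6.2]
width: 0.0562
```

View pics/w5.png

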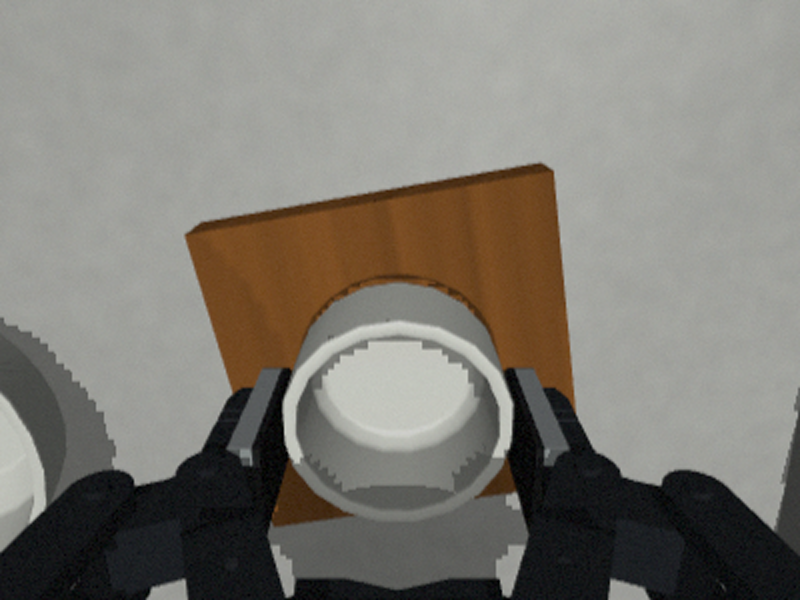

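Contact came with TCP at 0.0436, so the underside is at about 0.013, the well-floor height. The picture shows the dish inside the well, with only a thin crescent visible at (400,280). Now release and retreat.

```bash
python3 -m crank '[[[0,0,0,0],[0,0,0,0],[0,0,0,0],[0,0,0,0],[0,0,0,0],[0,0,0,0],[0,0,0,0],[0,0,0,0]]]' 1
python3 -m crank '[[[0,0,-0.005,0],[0,0,-0.01,0],[0,0,-0.02,0],[0,0,-0.03,0],[0,0,-0.04,0],[0,0,-0.04,0],[0,0,-0.03,0],[0,0,-0.02,0],[0,0,-0.01,0],[0,0,0,0],[0,0,0,0],[0,0,0,0]]]'
python3 - <<'E'
from h import *
im,d=snap('wrist'); cv2.imwrite('pics/w6.png',cv2.resize(im[80:380,80:480],(800,600),interpolation=cv2.INTER_CUBIC))
E
```

```text
clock: 12.9
position: [0.6332, -0.0679, 0.0427]
tcp_rot: [-180.0, -0.0, 90.0]
force: [0.5, -0.3, -0.6]
width: 0.0856
clock: 14.1
position: [0.6324, -0.0677, 0.246]
tcp_rot: [-179.8, -0.0, 90.0]
force: [0.3, -0.3, 0.9]
width: 0.0854
```

View pics/w6.png

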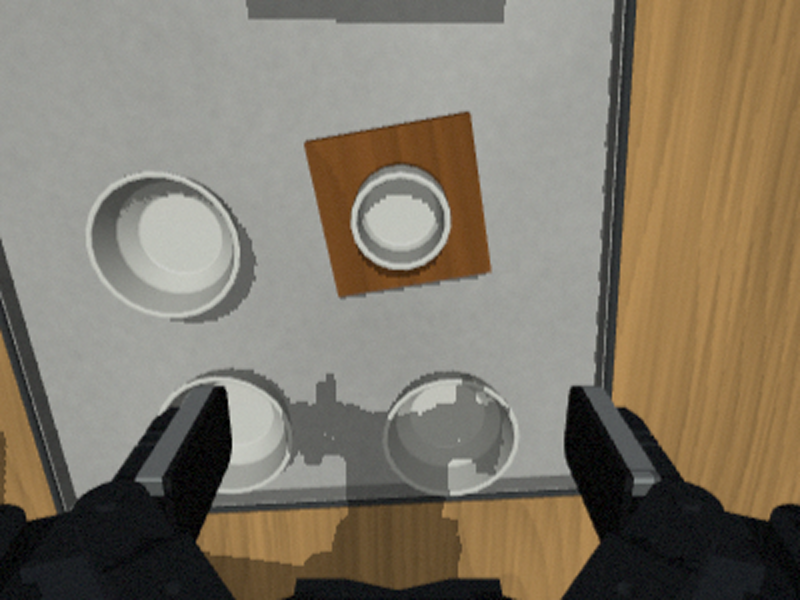

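The dish stands upright on the rest with its rim centred at crop (401,219). The bowls are untouched. Numeric check follows.

```bash
python3 - <<'E'
from h import *
r=rayf('wrist'); P=cloud('wrist')
f=lambda u,v,h: r(80+u/2,80+v/2,h)
print('dish',f(401,219.5,.049)); c=[f(u,v,.0187) for u,v in((305,142),(470,112),(490,271),(340,297))]
print('board mid',np.mean(c,0),(c[0]+c[2])/2,(c[1]+c[3])/2)
w=P[80+80:80+140,80+170:80+230].reshape(-1,3); print(np.percentile(w[:,2],[5,50,90,99]))
# rim height at 4 sides
for u,v in((354,220),(448,220),(401,172),(401,267)): 
    k=P[int(80+v/2)-2:int(80+v/2)+3,int(80+u/2)-2:int(80+u/2)+3,2]; print((u,v),k.max().round(4))
E
```

```text
dish [ 0.633956   -0.06634131  0.049     ]
board mid [ 0.63417342 -0.0674239   0.0187    ] [ 0.63392305 -0.06725874  0.0187    ] [ 0.63442379 -0.06758906  0.0187    ]
[0.01650782 0.01812669 0.0470985  0.04865945]
(354, 220) 0.0488
(448, 220) 0.0484
(401, 172) 0.0492
(401, 267) 0.0485
```

Dish is seated within about 1 mm and level (rim 0.0484–0.0492 all round). Now above the bar, jaws part-closed to about 40 mm.

```bash
python3 -m crank '[[[0.008,-0.004,0,0],[0.016,-0.008,0,0],[0.026,-0.013,0,0],[0.03,-0.016,0,0],[0.03,-0.016,0,0],[0.03,-0.016,0,0],[0.03,-0.016,0,0],[0.03,-0.016,0,0],[0.026,-0.013,0,0],[0.016,-0.008,0,0],[0.01,-0.005,0,0],[0.004,-0.003,0,0],[0,0,0.01,0],[0,0,0.02,0],[0,0,0.02,0],[0,0,0.012,0],[0,0,0,0],[0,0,0,0],[0,0,0,0]]]' -0.06
python3 - <<'E'
from h import *
im,d=snap('wrist'); cv2.imwrite('pics/w7.png',cv2.resize(im[80:380,80:480],(800,600),interpolation=cv2.INTER_CUBIC))
P=cloud('wrist'); m=(abs(P[...,2]-.107)<.006)&(P[...,0]<.535)&(P[...,0]>.45)
q=P[m]; q=q[(q[:,1]>.145)&(q[:,1]<.225)]; print(len(q),q.min(0),q.max(0),np.median(q,0),np.polyfit(q[:,1],q[:,0],1))
E
```

```text
clock: 16.05
position: [0.5, 0.188, 0.1865]
tcp_rot: [179.9, -0.0, 90.0]
force: [0.1, 0.7, -0.5]
width: 0.0402
1285 [0.49237063 0.14506771 0.10217216] [0.50268058 0.22496379 0.11016607] [0.49743656 0.18823032 0.10758252] [0.01085988 0.4954337 ]
```

View pics/w7.png

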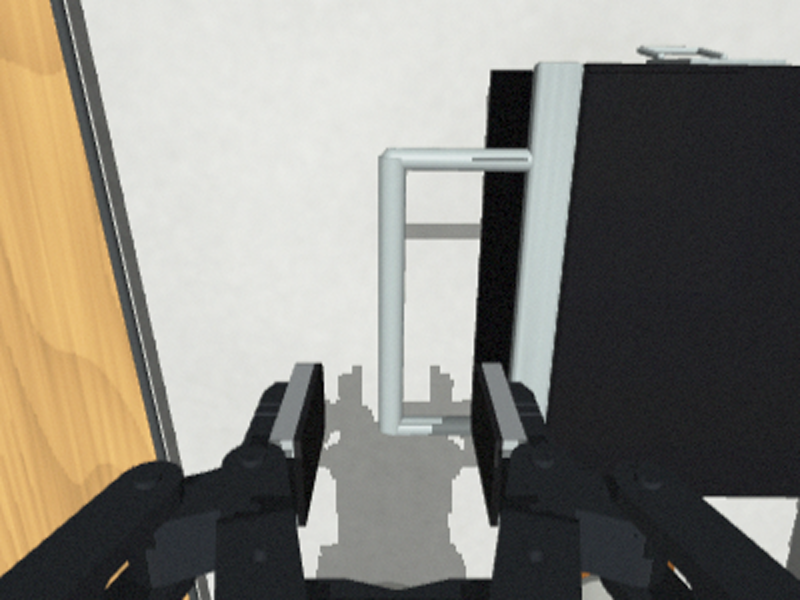

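Bar at crop x≈392, from y≈160 to 425, lying between the jaws. It measures x 0.4975, mid y 0.1885, top 0.110. Descend and grip.

```bash
python3 -m crank '[[[0,-0.0025,0.01,0],[0,0,0.015,0],[0,0,0.02,0],[0,0,0.02,0],[0,0,0.012,0],[0,0,0.006,0],[0,0,0.003,0],[0,0,0,0],[0,0,0,0]]]'
python3 -m crank '[[[0,0,0,0],[0,0,0,0],[0,0,0,0],[0,0,0,0],[0,0,0,0],[0,0,0,0],[0,0,0,0],[0,0,0,0]]]' -1
```

```text
clock: 17.0
position: [0.4972, 0.1882, 0.1004]
tcp_rot: [179.9, -0.0, 90.0]
force: [1.4, 0.1, -0.0]
width: 0.04
clock: 17.8
position: [0.4975, 0.1882, 0.1]
tcp_rot: [179.9, -0.0, 90.0]
force: [3.3, -0.7, 2.2]
width: 0.0077
```

Gripped (7.7 mm reading on the 10 mm bar). Table of the arc increments:

```bash
python3 - <<'E'
import numpy as np
q=np.array([0,.03,.07,.12,.18,.24,.30,.36,.42,.48,.54,.60,.66,.72,.78,.84,.90,.96,1.02,1.08,1.13,1.16,1.18])
x=.198*(1-np.cos(q));z=-.198*np.sin(q)
for a in zip(q[1:],np.diff(x).round(4),np.diff(z).round(4)): print(*a)
E
```

```text
0.03 0.0001 -0.0059
0.07 0.0004 -0.0079
0.12 0.0009 -0.0099
0.18 0.0018 -0.0117
0.24 0.0025 -0.0116
0.3 0.0032 -0.0114
0.36 0.0038 -0.0112
0.42 0.0045 -0.011
0.48 0.0052 -0.0107
0.54 0.0058 -0.0104
0.6 0.0064 -0.01
0.66 0.007 -0.0096
0.72 0.0076 -0.0092
0.78 0.0081 -0.0087
0.84 0.0086 -0.0082
0.9 0.0091 -0.0077
0.96 0.0095 -0.0071
1.02 0.0099 -0.0065
1.08 0.0103 -0.0059
1.13 0.0088 -0.0044
1.16 0.0054 -0.0025
1.18 0.0036 -0.0015
```

```bash
python3 -m crank '[[[0,0.0001,-0.0059,0],[0,0.0004,-0.0079,0],[0,0.0009,-0.0099,0],[0,0.0018,-0.0117,0],[0,0.0025,-0.0116,0],[0,0.0032,-0.0114,0],[0,0,0,0],[0,0,0,0]]]'
python3 -m crank '[[[0,0.0038,-0.0112,0],[0,0.0045,-0.011,0],[0,0.0052,-0.0107,0],[0,0.0058,-0.0104,0],[0,0.0064,-0.01,0],[0,0,0,0],[0,0,0,0]]]'
```

```text
clock: 18.6
position: [0.5055, 0.1881, 0.1575]
tcp_rot: [-180.0, -0.0, 90.0]
force: [5.8, 0.1, -3.1]
width: 0.0079
clock: 19.3
position: [0.5297, 0.1878, 0.2114]
tcp_rot: [-179.8, 0.0, 90.0]
force: [-5.8, -2.1, 2.1]
width: 0.0077
```

```bash
python3 -m crank '[[[0,0.007,-0.0096,0],[0,0.0076,-0.0092,0],[0,0.0081,-0.0087,0],[0,0.0086,-0.0082,0],[0,0.0091,-0.0077,0],[0,0.0095,-0.0071,0],[0,0,0,0],[0,0,0,0]]]'
python3 -m crank '[[[0,0.0099,-0.0065,0],[0,0.0103,-0.0059,0],[0,0.0088,-0.0044,0],[0,0.0054,-0.0025,0],[0,0.0036,-0.0015,0],[0,0,0,0],[0,0,0,0],[0,0,0,0]]]'
python3 - <<'E'
from h import *
s=status.state(); p=s['position']; print(p,s['force'],'q',np.arctan2(p[2]-.1,.6955-p[0]),np.hypot(p[2]-.1,.6955-p[0]))
im,d=snap('side'); cv2.imwrite('pics/s1.png',cv2.resize(im[100:250,150:350],(800,600),interpolation=cv2.INTER_CUBIC))
E
```

```text
clock: 20.1
position: [0.5781, 0.1873, 0.2638]
tcp_rot: [-179.8, 0.1, 90.0]
force: [-13.7, -4.1, 16.3]
width: 0.0075
clock: 20.9
position: [0.619, 0.1869, 0.2858]
tcp_rot: [179.8, 0.1, 90.0]
force: [-7.0, -5.1, 14.9]
width: 0.0075
[0.61899318 0.18686696 0.28576978] [-7.02639653 -5.10012939 14.86742466] q 1.1801277153178178 0.2009072072803892
```

View pics/s1.png

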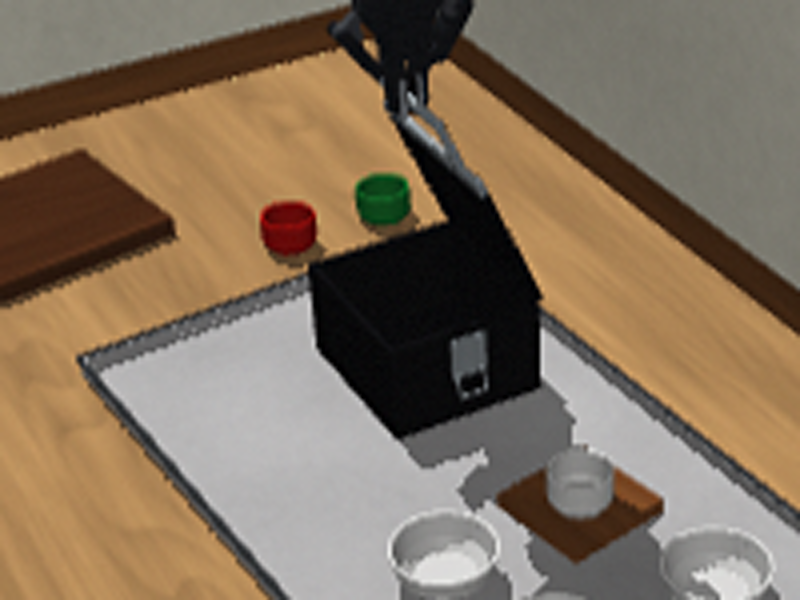

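Side view: the lid stands steep, bar held in the jaws at (410,95), dish in the well at (580,485), bowls in place. I measure the lid angle from depth.

```bash
cat >> h.py <<'E'
def lidq():
    for n in('scene','side'):
        im,d=snap(n); P=cloud(n); m=(im.max(2)<60)&(P[...,2]>.125)&(P[...,2]<.245)&(P[...,1]>.11)&(P[...,1]<.26)&(P[...,0]>.56)&(P[...,0]<.71)
        q=P[m]
        if len(q)<60: print(n,len(q)); continue
        for _ in range(4):
            c=q.mean(0); nrm=np.linalg.svd(q-c,full_matrices=False)[2][2]; e=(q-c)@nrm; q=q[abs(e)<max(.004,2*e.std())]
        nrm*=np.sign(nrm[2]); print(n,len(q),e.std(),nrm.round(3),'q',np.arctan2(-nrm[0],nrm[2]),c)
    s=status.state(); p=s['position']; print(p,s['force'],'q kin',np.arctan2(p[2]-.1,.6955-p[0]))
E
python3 -c "
from h import *
lidq()"
```

```text
scene 1581 0.0011852543189030506 [ 0.922 -0.011  0.387] q -1.1732405065236742 [0.66752993 0.18837084 0.17880959]
side 226 0.0006782727078901889 [ 0.922 -0.012  0.386] q -1.17419480378082 [0.65740494 0.18280197 0.18088433]
[0.61899615 0.18684021 0.28573971] [-5.62579393 -4.53793658 14.35673154] q kin 1.1800843447772575
```

Both cameras give 1.17 rad and kinematics 1.18, so the lid is well past 1.10. Now back to about 0.88 rad, easing about 1.5 mm of radial push on the way.

```bash
python3 -m crank '[[[0,-0.0055,0.0018,0],[0,-0.0089,0.0038,0],[0,-0.0087,0.0042,0],[0,-0.0085,0.0051,0],[0,-0.0082,0.0056,0],[0,-0.0063,0.0047,0],[0,-0.0031,0.0025,0],[0,-0.0015,0.0013,0],[0,0,0,0],[0,0,0,0],[0,0,0,0],[0,0,0,0],[0,0,0,0]]]'
python3 -c "
from h import *
lidq()"
```

```text
clock: 22.35
position: [0.5677, 0.1875, 0.2533]
tcp_rot: [-179.9, 0.1, 90.0]
force: [-3.7, -5.6, 3.5]
width: 0.0075
scene 1816 0.0014084983160506678 [ 0.764 -0.008  0.646] q -0.8688191433539607 [0.64652699 0.18856496 0.16764421]
side 39
[0.56775063 0.18745284 0.25331859] [-3.79044518 -4.69135853  3.94014065] q kin 0.8761201094867663
```

```bash
python3 -m crank '[[[0,0,0,0],[0,0,0,0],[0,0,0,0],[0,0,0,0],[0,0,0,0]]]'
python3 - <<'E'
from h import *
lidq()
for n in('scene','side'):
    im=np.load('last_%s.npz'%n)['im']; P=cloud(n); m=(im.min(2)>90)&(P[...,2]>.042)&(P[...,2]<.056)&(np.hypot(P[...,0]-.634,P[...,1]+.067)<.045)
    q=P[m]; print(n,len(q),cv2.minEnclosingCircle(q[:,:2].astype(np.float32)),np.percentile(q[:,2],95))
E
```

```text
clock: 22.95
position: [0.5677, 0.1875, 0.2533]
tcp_rot: [-179.9, 0.1, 90.0]
force: [-2.9, -4.3, 4.2]
width: 0.0076
scene 1834 0.001459543825228295 [ 0.762 -0.008  0.647] q -0.8666208593600658 [0.64658145 0.18865042 0.16748195]
side 39
[0.56775366 0.18746653 0.25331443] [-4.29422334 -5.46600168  3.96174973] q kin 0.8761184192295217
scene 85 ((0.6323976516723633, -0.06473208218812943), 0.03050842136144638) 0.050874247772808114
side 74 ((0.6293675303459167, -0.06645479053258896), 0.03286193683743477) 0.050535847504163275
```

Everything is steady, so I hand in.

```bash
python3 -c "
from cell import ctrl
print(ctrl.sign_off())"
```

```text
the job is handed in; nothing more can be done
None
```

The job is handed in at about 23 s on the robot's clock. It reports no verdict, so what follows is from my own checks.

- **Dish:** I lifted it off the lid, lowered it into the well until it touched the floor (TCP at 0.0436 m), and let go with the lid shut. A close look right after showed it within about 1 mm of the board's centre and level, with the rim at 0.048–0.049 m all round.
- **Lid:** I raised it by the bar to about 1.17–1.18 rad, where both fixed cameras and the arm position agreed. I then brought it back and finished holding it with the gripper shut on the bar. The scene camera put it at 0.867 rad and the arm position at 0.876. The TCP did not move over the last 0.6 s, and forces were about 4–5 N per axis.
- **Bowls and ladle:** the bowls looked undisturbed in the pictures. I never went near the ladle, but I did not measure it again at the end.

**Disagreements:**
- The last coarse fits from the fixed cameras put the dish 3–5 mm from where the wrist camera had it. They caught only part of the rim, so I trusted the wrist view.
- My first scene-camera estimate of the rest was about 7 mm off; the wrist camera corrected it before placing.
- In the final pose the side camera saw too little of the lid to give an angle.

I viewed 11 pictures, one over the budget of 10.

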